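# Exercise the two spring corners of a laser mirror mount

### The job

Check the springs of the mirror mount with the fingertips, pinching nothing: gently press down the brass button at the corner whose yellow pointer belongs to the post with the red ring until the pointer is level with the ring, hold it there for a second, and let it spring back up; then do the same at the other corner with the blue ring. Press one corner at a time, do not push a pointer clearly past its ring, and do not lift the plate. Keep off the mirror and the pointers, and leave the loose things round the mount where they are.

Things in the scene. Friction and masses are not known exactly. Their poses are not given: they have to be found in the camera images.
- mirror_mount: Fixed mirror mount, at most 68 mm high. Origin on the table under the pivot, at the base corner nearest the robot; x axis level to the right-hand spring corner, y axis to the left-hand one, both away from the robot; z up. A black tilt plate (105 x 105 x 8 mm) rests on a ball pivot 50 mm above the origin. White posts, 10 mm across, stand 140 mm from the origin along x and along y.
- left_button (a point): Top of the domed brass button (19 mm across, 14 mm above the plate) on the left-hand spring corner, 75 mm from the pivot along the mount's +y, 68 mm above the table at rest. Press it straight down on its centre; it goes down 0.59 mm per 1 mm of its pointer. Spring: about 0.36 N per mm pressed.
- left_pointer: Thin yellow pointer fixed to the left-hand edge of the plate. Origin at its tip, 128 mm from the pivot along the mount's +y, 50 mm above the table at rest, 4 mm short of the ring on the left-hand post. It goes down as the left-hand button is pressed and is not moved by the other button.
- left_tilt (a joint): Tilt of the left-hand spring corner (rad): about 0 at rest, growing as that button is pressed; the pointer tip is then 128 mm x sin(value) below its rest height. Springs back to 0 when let go.
- right_button (a point): Top of the domed brass button (19 mm across, 14 mm above the plate) on the right-hand spring corner, 75 mm from the pivot along the mount's +x, 68 mm above the table at rest. Press it straight down on its centre; it goes down 0.59 mm per 1 mm of its pointer. Spring: about 0.36 N per mm pressed.
- right_pointer: Thin yellow pointer fixed to the right-hand edge of the plate. Origin at its tip, 128 mm from the pivot along the mount's +x, 50 mm above the table at rest, 4 mm short of the ring on the right-hand post. It goes down as the right-hand button is pressed and is not moved by the other button.
- right_tilt (a joint): Tilt of the right-hand spring corner (rad): about 0 at rest, growing as that button is pressed; the pointer tip is then 128 mm x sin(value) below its rest height. Springs back to 0 when let go.
- red_ring: Red ring mark, 16 mm across and 6 mm tall, fixed on one of the two white posts (left or right, it varies; the ring of the other colour is on the other post). Origin at its centre, 18 to 32 mm above the table, so 18 to 32 mm below the pointer at rest.
- blue_ring: Blue ring mark, 16 mm across and 6 mm tall, fixed on one of the two white posts (left or right, it varies; the ring of the other colour is on the other post). Origin at its centre, 18 to 32 mm above the table, so 18 to 32 mm below the pointer at rest.
- mirror: Round mirror of 50 mm diameter in the middle of the black plate, its face 60 mm above the table. Origin at the centre of its face. Not to be touched.
- coupling_b0: Chrome coupling, 33 mm across, 46 mm tall, standing beside the plate, near the right post. Loose bystander; origin at the centre of its underside.
- gauge_block: Steel gauge block, 60 x 30 x 45 mm, off to the left. Loose bystander; origin at the centre of its underside.
- tape_roll: Roll of tan tape, 80 mm across, 20 mm high, off to the right. Bystander; origin at the centre of its underside.
- adapter_b2: Black adapter box, 44 x 91 x 26 mm, lying beside the plate, near the left post. Loose bystander; origin at the centre of its underside.
- torch: Black pocket torch standing upright, 32 mm across, 100 mm tall, at the back left. Loose bystander; origin at the centre of its underside.

How it is judged:
By the outcome, as a careful person would: the job done as asked, in the order asked, and still so for the second after the job is handed in, with the robot touching nothing.
It also fails if it takes over 51 s, if anything falls off the work surface, if the arm or the gripper's body presses on something with over 40 N, if the wrist force passes 120 N, or if a joint passes its speed limit or range.

### The arm

A 6-joint arm with a two-finger parallel gripper is mounted at the origin on a cart in front of the work surface, level with it; the furniture and walls round the work are solid. World frame = base frame: x ahead of the robot, y to its left, z up, the work surface at z = 0. Lengths are in m, angles in degrees, forces in N, time in s.
With the tool pointing down it reaches from about 0.35 to 0.875 m from the base axis. Payload 4.2 kg.
Tool frame: the origin (TCP) lies on the centre line of the jaws, within the pads' length; the fingertips stand 25 mm ahead of it and the grasp point (between the pads) lies 6 mm ahead of it; z points along the fingers, y is the line along which they close (so a half turn about z gives the same grasp; the last joint's range is limited). The gripper opens to 87 mm and grips with 3 to 60 N. Pads are 19 mm wide; open, the fingers measure 117 mm over their backs; the gripper's body (75 mm by 190 mm) begins 51 mm behind the grasp point.
Start: joints at [14.817, 22.042, 0.453, 0, -68.411, -14.817], TCP at [0.625, 0, 0.213] pointing down, gripper open.
Joint ranges: [-179.83, 179.83], [-69.29, 118.12], [-61.27, 80.66], [-181.25, 117.63], [-171.15, -9.14], [-177.46, 177.46]. Speed limits (degrees/s): [159.86, 159.86, 180, 180, 180, 180].

### API

Orientations are given as a 3x3 rotation matrix whose columns are the frame's x, y, z axes.
In Python, from station import r gives the robot as it stands.
- The arm moves only by the tool move_arm, never from a script. Its argument "series" is a list of rows, each an object with "grip": the opening, from 0 (shut) to 1 (fully open); "xyz": the shift along the tool's x, y, z in mm, a list of three; "angular": the turn, a rotation vector about the tool's x, y, z in rad, a list of three. A call has 1 to 10 rows; each row is the pose to reach, as a shift and turn from the pose commanded when the call began, along the tool's axes at that moment; what a row does not reach only later rows make up. A row lasts 1/10 s, in which the tool goes at most 50 mm and 8.59 degrees, less where a joint would pass 70% of its speed; a pose out of reach is approached as far as the arm can. A call with a gripper value outside its range is refused whole. The fingers move at their own pace and stop on an object; the grip force is fixed at half the most. Time passes only in rows, so rows that repeat a pose let the fingers close. It gives the time, the measured TCP pose, the force, the opening and the grip force at its end, in the units of the state.
- r.sense(): the state, without advancing time (a new reading comes with each control period).
- r.capture(name): name is "scene" or "side" or "wrist"; returns a dict with "img" (384x512x3 uint8, red, green, blue), "camera_matrix" (3x3 intrinsics, pixels), "rvec" (rotation vector, rad) and "tvec" (3), from world to camera coordinates, as OpenCV has them; the wrist camera has in their place "hand_eye" (4x4, takes a point from camera to tool coordinates, whose origin is the TCP and whose axes are the flange's). Camera axes: x right, y down, z forward; pixel columns grow to the right and rows downward; lengths in m; the calibration is good to about 2 mm. The wrist camera is an equidistant fisheye: a pixel r from the principal point sees the ray r / f radians off the axis. A picture is of the moment at which its call begins: read the wrist's pose just before it. There is no depth.
- r.finish_job(): hands the job in; it is judged then, once.
The state is a dict: "time_s": time; "joints": joint angles; "joint_velocities": joint speeds; "effort": joint torques, N m; "tcp_pos": TCP position; "ee_rot": TCP orientation; "wrist_force": force on the tool from outside, world axes, zero at the start; "moment": the same for the moment, N m; "gripper_width": opening from 0.0 (shut) to 1.0 (fully open); "gripper_force": force on a finger pad.
Only numpy, scipy, OpenCV 4.12 (cv2) and the standard library are available. Lean on these libraries where they do the work, as an engineer would, in place of code of your own. Each camera call takes 0.05 s, during which the arm holds its last target. There are 200 camera calls.

## Working session

There is one attempt and no reset: what is moved stays moved. The work goes in short steps, Python scripts to look and compute and a tool call to move; the robot and the scene stay as the last step left them, time stands still between calls to the robot, and variables do not carry over. Pictures are saved under pics/ and viewed, at most 10 in all, crops included, and the job is handed in when it is done.

Besides the shell and the picture viewer there is one more tool, called after "Request:" as a command line: name --argument value ..., lists and objects as JSON in quotes. move_arm: Moves the arm, as the interface text tells. Its arguments: {"type":"object","properties":{"series":{"type":"array"}},"required":["series"]}

```bash
mkdir -p pics; cat > h.py <<'E'
import numpy as np, cv2, pickle
from station import r
def cap(n,f):
    s=r.sense(); c=r.capture(n); c['s']=s
    pickle.dump(c,open(f'pics/{f}.pkl','wb')); return c
def load(f): return pickle.load(open(f'pics/{f}.pkl','rb'))
def save(im,f): cv2.imwrite(f'pics/{f}.png',cv2.cvtColor(im,cv2.COLOR_RGB2BGR))
def crop(c,x0,y0,x1,y1,k,f): save(cv2.resize(c['img'][y0:y1,x0:x1],None,fx=k,fy=k,interpolation=cv2.INTER_CUBIC),f)
def onplane(c,u,v,z):
    K=c['camera_matrix'];R,_=cv2.Rodrigues(np.array(c['rvec']));t=np.array(c['tvec']).ravel()
    d=R.T@np.linalg.inv(K)@[u,v,1];o=-R.T@t
    return o+d*(z-o[2])/d[2]
def proj(c,p): return cv2.projectPoints(np.array(p,float).reshape(-1,3),np.array(c['rvec']),np.array(c['tvec']),c['camera_matrix'],None)[0].reshape(-1,2)
E
python3 - <<'E'
from h import *
a=cap('scene','a');b=cap('side','b')
save(np.vstack([a['img'],b['img']])[:, :],'ab')
im=np.hstack([a['img'],b['img']]);save(cv2.resize(im,(800,300)),'ab')
save(cv2.resize(a['img'],(800,600),interpolation=cv2.INTER_CUBIC),'a');save(cv2.resize(b['img'],(800,600),interpolation=cv2.INTER_CUBIC),'b')
for c in (a,b):
    R,_=cv2.Rodrigues(np.array(c['rvec']));print(-R.T@np.array(c['tvec']).ravel(),R[2],c['camera_matrix'][0,0])
print(a['s'])
E
```

```text
[0.1946566  0.55636589 0.70946146] [ 0.41964929 -0.49282458 -0.76224564] 451.7136259073766
[ 0.48338082 -0.65517929  0.4432797 ] [ 0.10189012  0.90777077 -0.40690372] 437.8186674166825
{'time_s': 0.0, 'joints': array([ 1.48164439e+01,  2.20911278e+01,  3.78199872e-01, -2.74458989e-02,
       -6.84107982e+01, -1.48161915e+01]), 'joint_velocities': array([-0.01779332, -0.00882509,  0.01275985,  0.01364248,  0.05911288,
       -0.03109845]), 'effort': array([ 5.69075401e-04, -3.90661991e+01,  1.87403029e+01,  4.22001421e+00,
        1.09914420e-02, -1.81494070e-04]), 'tcp_pos': array([6.24369787e-01, 6.65208445e-06, 2.12348972e-01]), 'ee_rot': array([[-1.72197795e-04, -9.99997562e-01, -2.20148945e-03],
       [-9.99999978e-01,  1.72465911e-04, -1.21599201e-04],
       [ 1.21978586e-04,  2.20146846e-03, -9.99997569e-01]]), 'wrist_force': array([ 0.07686886,  0.36267003, -0.13733456]), 'moment': array([-0.006396  ,  0.01256845, -0.03050697]), 'gripper_force': 0.0, 'gripper_width': 1.0024958061320526}
```

View pics/a.png

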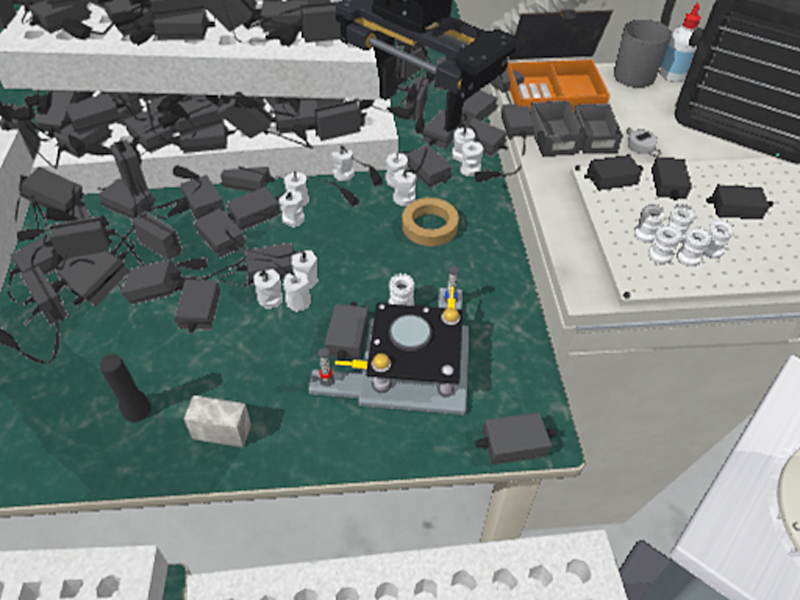

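View pics/b.png

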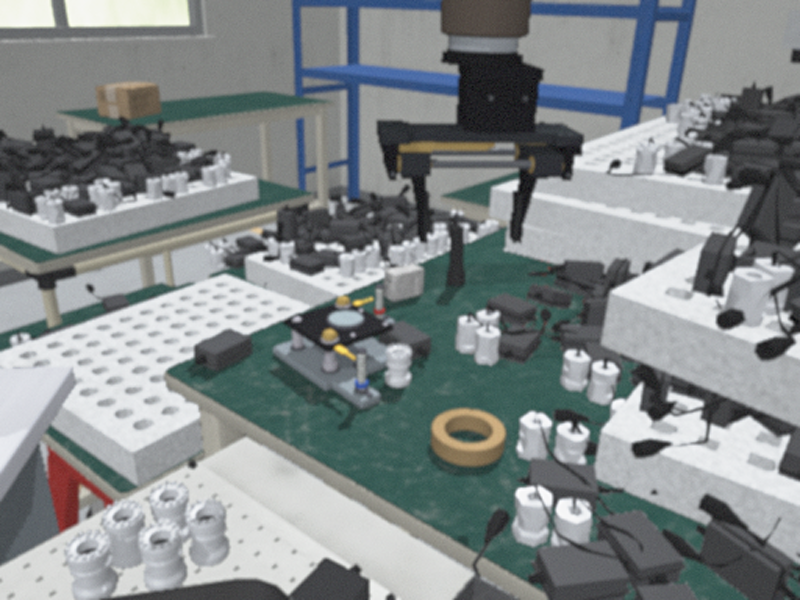

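The scene view shows the red ring on the left post (325,376) and the blue ring on the right post (450,295). The left button is at (381,360) and the right at (451,314). The side view shows blue at (361,385) and red at (379,312). Next I take crops.

```bash
python3 - <<'E'
from h import *
a=load('a');b=load('b')
crop(a,192,165,312,265,6,'ac');crop(b,165,180,275,265,7,'bc')
K=.64
L=onplane(a,381*K,357*K,.066);R=onplane(a,451*K,311*K,.066);print(L,R,np.linalg.norm(L-R))
L2=onplane(b,343*K,298*K,.066);R2=onplane(b,331*K,332*K,.066);print(L2,R2,np.linalg.norm(L2-R2))
E
```

```text
[0.49753397 0.21206308 0.066     ] [0.47850375 0.10834926 0.066     ] 0.1054452786064608
[0.4984148  0.20832048 0.066     ] [0.48144699 0.10432568 0.066     ] 0.10536993833184467
```

View pics/ac.png

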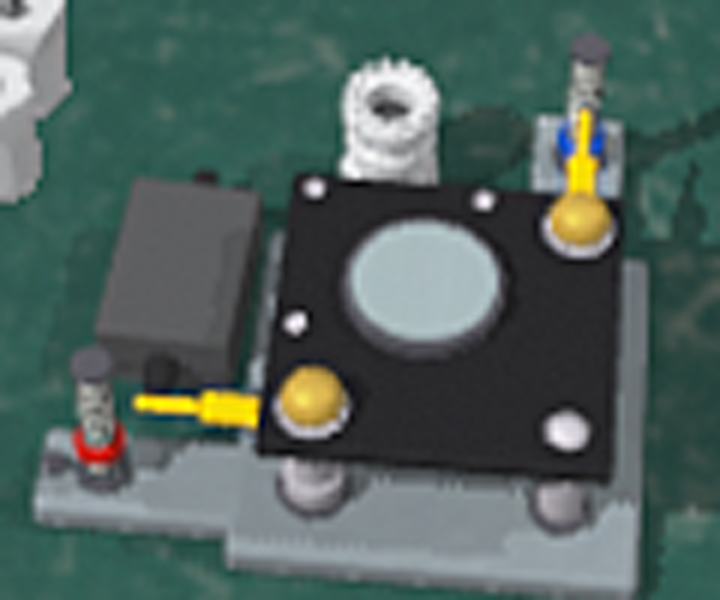

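View pics/bc.png

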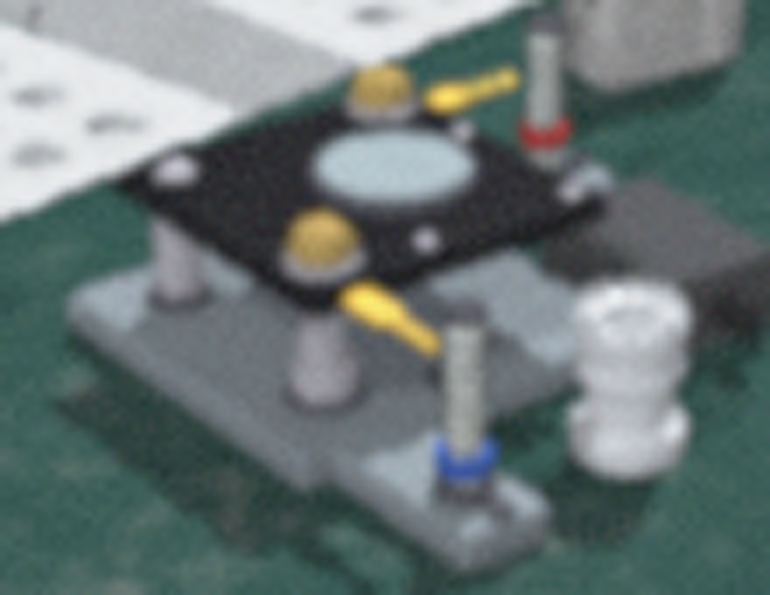

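```bash
cat > fit.py <<'E'
from h import *
from scipy.optimize import least_squares
a=load('a');b=load('b')
S=np.array([(312,398),(580,220),(423,283),(137,404),(587,112),(99,443),(581,143)],float);S=(S+.5)/6-.5+[192,165]
D=np.array([(383,90),(322,240),(393,166),(518,76),(437,349),(547,133),(466,460)],float);D=(D+.5)/7-.5+[165,180]
def W(p):
    x,y,th,hl,hr=p[:5]
    P=np.array([[0,.075,.063],[.075,0,.063],[.0375,.0375,.06],[0,.128,.05],[.128,0,.05],[0,.14,hl],[.14,0,hr]])
    c,s=np.cos(th),np.sin(th)
    return P@np.array([[c,s,0],[-s,c,0],[0,0,1]])+[x,y,0]
def f(p):
    w=W(p)
    return np.r_[(proj(a,w)+p[5:7]-S).ravel(),(proj(b,w)+p[7:9]-D).ravel(),p[5:]/1.5]
best=min((least_squares(f,[.45,.15,t,.025,.025,0,0,0,0]) for t in np.arange(-3,3,.7)),key=lambda q:q.cost)
p=best.x
if __name__=='__main__':
    print(np.round(p,4),np.degrees(p[2]));print(np.round(f(p)[:28].reshape(2,7,2),2));print(np.round(W(p),4))
E
python3 fit.py
```

```text
[ 0.4377  0.1705 -0.966   0.0273  0.0214  0.2843  0.3305  0.1429  0.4369] -55.34581970263221
[[[-0.68 -1.28]
  [-0.41 -1.2 ]
  [ 3.84  3.71]
  [-1.09 -0.6 ]
  [-0.74 -0.04]
  [-0.58 -0.45]
  [-0.47 -0.29]]

 [[ 0.8  -0.91]
  [ 0.86 -0.58]
  [-4.7  -0.15]
  [ 0.77  0.69]
  [ 0.89  0.16]
  [ 0.68  0.41]
  [ 0.63  0.17]]]
[[0.4994 0.2132 0.063 ]
 [0.4804 0.1088 0.063 ]
 [0.4899 0.161  0.06  ]
 [0.543  0.2433 0.05  ]
 [0.5105 0.0653 0.05  ]
 [0.5529 0.2502 0.0273]
 [0.5173 0.0554 0.0214]]
```

```bash
sed -i 's/x,y,th,hl,hr=p\[:5\]/x,y,th,hl,hr=p[:5];m=p[9]/; s/\[.0375,.0375,.06\]/[m,m,.06]/; s/0,0,0,0\]) for/0,0,0,0,.04]) for/; s#p\[5:\]/1.5#p[5:9]/1.5#' fit.py; python3 fit.py
```

```text
[ 0.4355  0.1704 -0.9631  0.0284  0.022   0.0441  0.3588  0.3515  0.479
  0.0461] -55.18299466218045
[[[ 0.08 -0.53]
  [ 0.24 -0.62]
  [ 0.19  0.23]
  [-0.4   0.21]
  [-0.21  0.49]
  [ 0.04  0.01]
  [ 0.04  0.05]]

 [[-0.08 -0.85]
  [ 0.01 -0.51]
  [ 0.29  0.25]
  [-0.1   0.73]
  [ 0.07  0.22]
  [-0.18 -0.02]
  [-0.17 -0.03]]]
[[0.4971 0.2132 0.063 ]
 [0.4783 0.1088 0.063 ]
 [0.4996 0.1589 0.06  ]
 [0.5406 0.2435 0.05  ]
 [0.5086 0.0653 0.05  ]
 [0.5504 0.2503 0.0284]
 [0.5154 0.0555 0.022 ]]
```

Request:
move_arm --series '[{"grip": 0,"xyz": [-20,12,0],"angular": [0,0,0]},{"grip": 0,"xyz": [-50,30,10],"angular": [0,0,0]},{"grip": 0,"xyz": [-80,48,20],"angular": [0,0,0]},{"grip": 0,"xyz": [-110,66,30],"angular": [0,0,0]},{"grip": 0,"xyz": [-140,84,40],"angular": [0,0,0]},{"grip": 0,"xyz": [-170,102,50],"angular": [0,0,0]},{"grip": 0,"xyz": [-195,118,60],"angular": [0,0,0]},{"grip": 0,"xyz": [-213.5,127.5,75],"angular": [0,0,0]},{"grip": 0,"xyz": [-213.5,127.5,90],"angular": [0,0,0]},{"grip": 0,"xyz": [-213.5,127.5,100],"angular": [0,0,0]}]'

```text
time_s: 1.1
tcp_pos: [0.4965, 0.2138, 0.1121]
ee_rot: [[0.001, -1.0, -0.002], [-1.0, -0.001, -0.001], [0.001, 0.002, -1.0]]
wrist_force: [-0.4, -0.7, 0.9]
gripper_width: 0.178
gripper_force: 0.0
```

```bash
python3 - <<'E'
from h import *
a=cap('scene','a2');b=cap('side','b2');s=r.sense()
print(s['time_s'],s['tcp_pos'],s['wrist_force'],s['gripper_width'],s['ee_rot'][:,2])
A=cv2.resize(a['img'][150:265,192:312],(400,383),interpolation=2);B=cv2.resize(b['img'][155:265,165:280],(400,383),interpolation=2)
save(np.hstack([A,B]),'ab2')
E
```

```text
1.2 [0.49646465 0.21271596 0.11176701] [-0.25809018 -0.0125985  -0.67970911] 0.08054713424708052 [-0.00321831 -0.00225928 -0.99999227]
```

View pics/ab2.png

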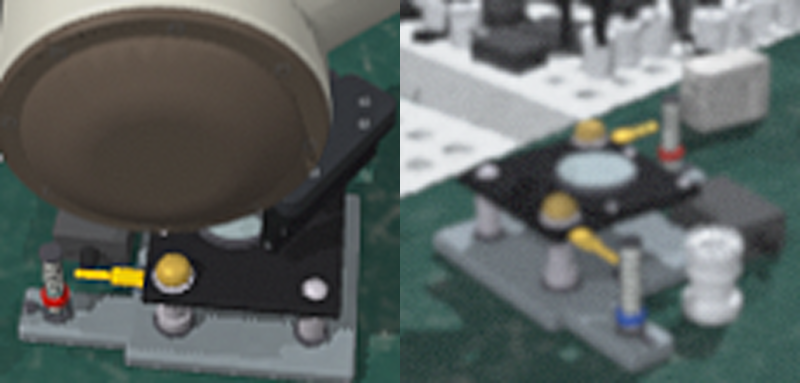

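The left button appears unobstructed, with no fingertip above it in either view. That contradicts the fit, so I look at the full views.

```bash
python3 - <<'E'
from h import *
a=load('a2');b=load('b2')
t=[.4965,.213,.087]
for c in (a,b):
    for q,col in ((t,(255,0,0)),([.4965,.213,.112],(0,255,0))):
        u=proj(c,q)[0];print(u);cv2.circle(c['img'],tuple(int(round(x)) for x in u),3,col,1)
save(cv2.resize(np.hstack([a['img'],b['img']]),(800,300),interpolation=cv2.INTER_AREA),'full2')
E
```

```text
[243.87918861 221.97167176]
[243.80865011 213.05207371]
[218.48017117 180.84099185]
[218.35768269 169.88011969]
```

View pics/full2.png

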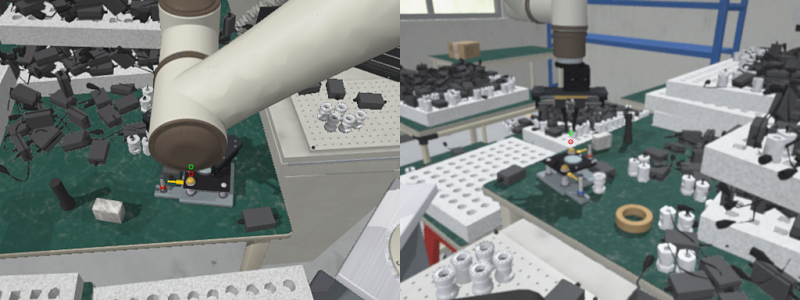

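```bash
python3 - <<'E'
from h import *
a=load('a');b=load('b')
for y in (.0435,-.0435): print(proj(a,[.625+y,0,.188]),proj(b,[.625+y,0,.188]))
b=load('b2');a=load('a2')
print(b['s']['tcp_pos'],a['s']['joints'],r.sense()['joints'])
b=cap('side','b3')
A=cv2.resize(b['img'][80:270,150:290],(400,543),interpolation=2);B=cv2.resize(a['img'][80:270,192:332],(400,543),interpolation=2)
save(np.hstack([A,B]),'ab3')
E
```

```text
[[248.66675499  76.14149073]] [[325.71003943 171.6502961 ]]
[[284.46598424  94.58817498]] [[273.10023874 172.29716972]]
[0.49589417 0.21286804 0.11070919] [ 4.04789554e+01  1.95533729e+01 -1.94011510e+01 -2.34945963e-02
 -5.11618027e+01 -4.03947660e+01] [ 4.03897452e+01  1.95920638e+01 -1.94013834e+01 -2.67948860e-02
 -5.12308822e+01 -4.03941599e+01]
```

View pics/ab3.png

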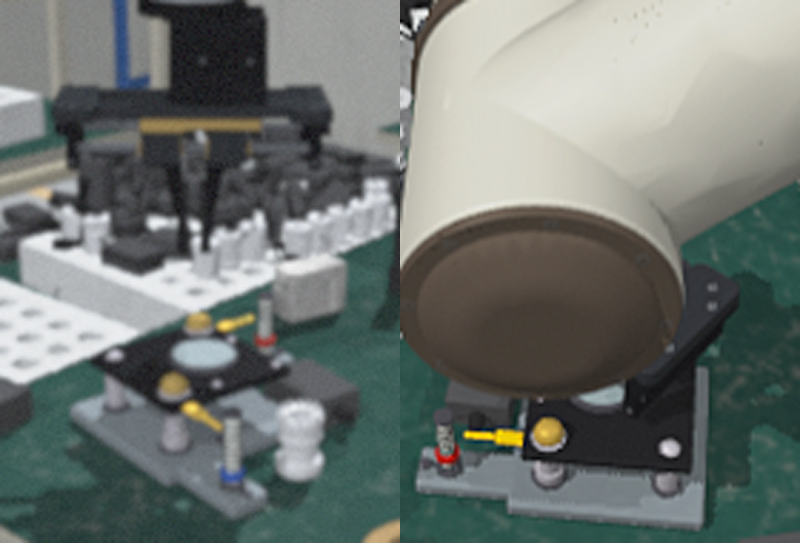

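The side view shows the closed fingertips at crop (195,250). That is about 13 px above where they were predicted, so the tips are roughly 30 mm higher than the stated offset implies. The horizontal position agrees. I'll descend gradually and track the yellow pointer by colour in both cameras.

```bash
cat > trk.py <<'E'
from h import *
from fit import p
def model(side,drop):
    th=p[2];R=np.array([[np.cos(th),-np.sin(th)],[np.sin(th),np.cos(th)]]);l=np.sqrt(.128**2-drop**2)
    q=R@([0,l] if side=='L' else [l,0])+p[:2];return [*q,.05-drop]
def mask(im):
    h=cv2.cvtColor(im,cv2.COLOR_RGB2HSV);return ((h[...,0]>19)&(h[...,0]<32)&(h[...,1]>170)&(h[...,2]>110)).astype(np.uint8)
def tip(c,side):
    """best drop in mm: the tip third of the pointer rendered against the yellow mask"""
    m=mask(c['img']).astype(float); d=np.arange(-3,40,.25)/1e3; sc=[]
    for x in d:
        t=np.array(model(side,x));o=np.array([p[0],p[1],.05]);f=np.linspace(.0,.14,15)
        pts=t+(o-t)*f[:,None]
        sc.append(sum(cv2.getRectSubPix(np.float32(cv2.GaussianBlur(m,(0,0),1)),(1,1),tuple(map(float,q+off(c))))[0,0] for q in proj(c,pts)))
    sc=np.array(sc);w=np.clip(sc-.6*sc.max(),0,None);return round(1e3*float((d*w).sum()/w.sum()),1),round(sc.max(),1)
def off(c): return p[5:7] if np.array(c['tvec']).ravel()[2]==load('a')['tvec'].ravel()[2] else p[7:9]
def ring(c,side):
    h=cv2.cvtColor(c['img'],cv2.COLOR_RGB2HSV);col=(((h[...,0]<8)|(h[...,0]>172))if side=='L' else ((h[...,0]>105)&(h[...,0]<128)))&(h[...,1]>110)
    th=p[2];q=[0,.14] if side=='L' else [.14,0]
    q=np.array([[np.cos(th),-np.sin(th)],[np.sin(th),np.cos(th)]])@q+p[:2]
    hs=np.arange(.015,.036,.0005);U=np.array([proj(c,[*q,z])[0]+off(c) for z in hs])
    v,u=np.nonzero(col);k=(abs(u-U[:,0].mean())<6)&(abs(v-U[:,1].mean())<9)
    return round(1e3*float(np.interp(v[k].mean(),U[::-1,1],hs[::-1])),1),k.sum()
def report(f,side,cams=('scene','side')):
    for n in cams:
        c=cap(n,f+n); print(n,'tip drop',tip(c,side),'ring z',ring(c,side))
    s=c['s'];print(s['time_s'],s['tcp_pos'].round(4),s['wrist_force'].round(2))
if __name__=='__main__':
    for f in 'ab':
        c=load(f)
        for s in 'LR': print(f,s,tip(c,s),ring(c,s))
E
python3 trk.py
```

```text
a L (-1.0, np.float32(10.8)) (26.3, np.int64(34))
a R (16.6, np.float32(13.0)) (22.9, np.int64(18))
b L (nan, np.float32(0.0)) (27.5, np.int64(16))
b R (nan, np.float32(0.0)) (21.1, np.int64(27))trk.py:15: RuntimeWarning: invalid value encountered in scalar divide
  sc=np.array(sc);w=np.clip(sc-.6*sc.max(),0,None);return round(1e3*float((d*w).sum()/w.sum()),1),round(sc.max(),1)
```

Request:
move_arm --series '[{"grip": 0,"xyz": [0,0,5],"angular": [0,0,0]},{"grip": 0,"xyz": [0,0,10],"angular": [0,0,0]},{"grip": 0,"xyz": [0,0,15],"angular": [0,0,0]},{"grip": 0,"xyz": [0,0,18],"angular": [0,0,0]},{"grip": 0,"xyz": [0,0,18],"angular": [0,0,0]}]'

```text
time_s: 1.75
tcp_pos: [0.4972, 0.2132, 0.0949]
ee_rot: [[-0.0, -1.0, -0.001], [-1.0, 0.0, -0.001], [0.001, 0.001, -1.0]]
wrist_force: [-0.8, -0.0, -0.6]
gripper_width: 0.006
gripper_force: 0.0
```

```bash
python3 - <<'E'
from trk import *
report('d0','L')
c=cap('wrist','w0');print(c['camera_matrix'],c['hand_eye'])
B=load('d0side')['img'][120:270,170:270];A=load('d0scene')['img'][150:270,192:292];W=c['img']
save(np.hstack([cv2.resize(A,(300,360)),cv2.resize(B,(240,360)),cv2.resize(W[:,100:],(260,360))]),'m0')
E
```

```text
scene tip drop (-1.0, np.float32(10.8)) ring z (26.3, np.int64(33))
side tip drop (nan, np.float32(0.0)) ring z (27.5, np.int64(16))
1.8 [0.4974 0.2134 0.0952] [-0.06  0.02 -0.42]
[[297.31863964   0.         256.07037777]
 [  0.         297.31863964 189.76818059]
 [  0.           0.           1.        ]] [[ 6.86579893e-04 -9.70079496e-01 -2.42786531e-01  6.55808862e-02]
 [ 9.99999550e-01  8.24884596e-04 -4.67999804e-04  8.52344613e-04]
 [ 6.54267884e-04 -2.42786101e-01  9.70079626e-01 -1.71627829e-01]
 [ 0.00000000e+00  0.00000000e+00  0.00000000e+00  1.00000000e+00]]trk.py:15: RuntimeWarning: invalid value encountered in scalar divide
  sc=np.array(sc);w=np.clip(sc-.6*sc.max(),0,None);return round(1e3*float((d*w).sum()/w.sum()),1),round(sc.max(),1)
```

View pics/m0.png

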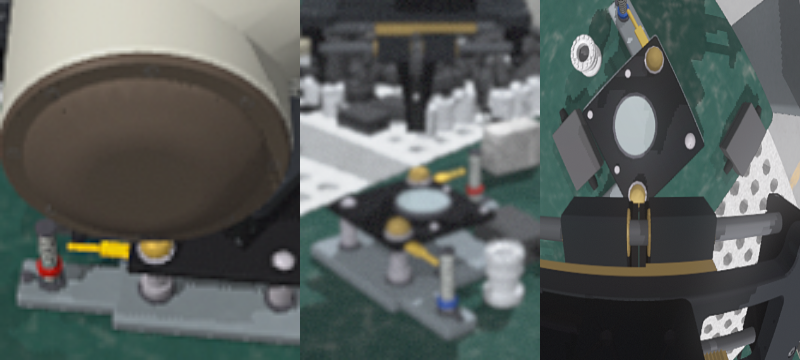

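Side panel: the fingertip is at (413,130), well above the left button top at (418,165). Wrist panel: the closed fingers are just short of the left button (637,190), with the mirror at (634,127) and the right button at (654,60). I use the wrist view to solve for the real height.

```bash
python3 - <<'E'
from trk import *
from scipy.optimize import least_squares
w=load('w0');K=w['camera_matrix'];H=np.linalg.inv(w['hand_eye'])
im=w['img']
h=cv2.cvtColor(im,cv2.COLOR_RGB2HSV)
m=((h[...,0]>15)&(h[...,0]<32)&(h[...,1]>100)&(h[...,2]>90)).astype(np.uint8)
n,l,st,ce=cv2.connectedComponentsWithStats(m)
for i in range(1,n):
    if st[i,4]>15: print(st[i],ce[i].round(1))
px=np.array([((637-540)*1.585+100,190*1.0667),((654-540)*1.585+100,60*1.0667),((634-540)*1.585+100,127*1.0667)])
def pr(P):
    q=np.c_[P,np.ones(3)]@H.T[:,:3];r_=np.hypot(q[:,0],q[:,1]);t=np.arctan2(r_,q[:,2]);return K[[0,1],2]+K[0,0]*(q[:,:2]/r_[:,None])*t[:,None]
M=np.array([[0,.075,.0],[.075,0,.0],[.0461,.0461,-.002]])
def f(s):
    c,n=np.cos(s[3]),np.sin(s[3]);P=M@np.array([[c,n,0],[-n,c,0],[0,0,1]]);P=P*[1,-1,-1] if 0 else P
    Wd=P; T=np.c_[-Wd[:,1],-Wd[:,0],-Wd[:,2]]+s[:3]
    return (pr(T)-px).ravel()
b=min((least_squares(f,[0,.06,.03,t]) for t in np.arange(-3,3,.5)),key=lambda q:q.cost)
s=b.x;print('fit',s,f(s).round(1))
c,n=np.cos(s[3]),np.sin(s[3]);P=M@np.array([[c,n,0],[-n,c,0],[0,0,1]]);print(np.c_[-P[:,1],-P[:,0],-P[:,2]]+s[:3], px)
d=load('b')['img'];hh=cv2.cvtColor(d,cv2.COLOR_RGB2HSV);print(hh[189:194,230:240].tolist()[2]);print(hh[224:232,215:229][4].tolist())
E
```

```text
[237  10  36  41 395] [256.   32.6]
[269  50  25  26 494] [280.9  62.6]
[243 197  24  24 403] [254.4 207.6]
[237 222   6  52 201] [239.6 247.4]
[270 223   6  51 210] [272.7 247.8]
[  81  275  299   20 3078] [243.7 285.9]
[360 373  38  11 276] [379.7 379.5]
fit [ 0.04220976  0.06047772  0.04616184 -0.96605085] [-0.3  1.7 -0.9  1.3  1.1 -2.9]
[[-0.0004317  -0.00122079  0.04616184]
 [ 0.10390827  0.01783627  0.04616184]
 [ 0.0539235  -0.00365658  0.04816184]] [[253.745  202.673 ]
 [280.69    64.002 ]
 [248.99   135.4709]]
[[34, 67, 121], [31, 69, 122], [33, 77, 133], [28, 93, 150], [27, 107, 170], [27, 115, 175], [25, 119, 193], [25, 129, 204], [24, 115, 169], [41, 55, 116]]
[[115, 28, 101], [105, 41, 99], [105, 30, 101], [101, 29, 98], [107, 18, 98], [107, 24, 97], [27, 26, 107], [22, 87, 135], [22, 120, 168], [23, 140, 199], [22, 145, 211], [23, 135, 198], [21, 106, 159], [25, 21, 135]]
```

```bash
sed -i 's/>170)&(h\[...,2\]>110)/>85)\&(h[...,2]>135)/' trk.py; python3 trk.py
```

```text
a L (-0.8, np.float32(11.8)) (26.3, np.int64(34))
a R (22.6, np.float32(14.9)) (22.9, np.int64(18))
b L (-0.9, np.float32(11.0)) (27.5, np.int64(16))
b R (-0.9, np.float32(12.3)) (21.1, np.int64(27))
```

Request:
move_arm --series '[{"grip": 0,"xyz": [0,0,3],"angular": [0,0,0]},{"grip": 0,"xyz": [0,0,6],"angular": [0,0,0]},{"grip": 0,"xyz": [0,0,6],"angular": [0,0,0]}]'

```text
time_s: 2.2
tcp_pos: [0.4971, 0.2133, 0.0889]
ee_rot: [[-0.0, -1.0, -0.001], [-1.0, 0.0, -0.001], [0.001, 0.001, -1.0]]
wrist_force: [0.2, -1.1, -0.4]
gripper_width: 0.008
gripper_force: 0.0
```

```bash
python3 -c "
from trk import *
report('d1','L')"
```

```text
scene tip drop (-0.7, np.float32(10.2)) ring z (26.3, np.int64(33))
side tip drop (-0.9, np.float32(9.8)) ring z (27.5, np.int64(16))
2.25 [0.4973 0.2134 0.0891] [-1.   -0.45 -0.11]
```

Request:
move_arm --series '[{"grip": 0,"xyz": [0,0,3],"angular": [0,0,0]},{"grip": 0,"xyz": [0,0,6],"angular": [0,0,0]},{"grip": 0,"xyz": [0,0,6],"angular": [0,0,0]}]'

```text
time_s: 2.6
tcp_pos: [0.4971, 0.2133, 0.0829]
ee_rot: [[-0.0, -1.0, -0.001], [-1.0, 0.0, -0.001], [0.001, 0.001, -1.0]]
wrist_force: [0.6, 0.8, -0.2]
gripper_width: 0.007
gripper_force: 0.0
```

```bash
python3 -c "
from trk import *
report('d2','L')"
```

```text
scene tip drop (nan, np.float32(0.0)) ring z (26.3, np.int64(33))
side tip drop (-1.0, np.float32(10.1)) ring z (27.5, np.int64(16))
2.65 [0.4973 0.2134 0.0831] [ 0.27  0.97 -0.31]trk.py:15: RuntimeWarning: invalid value encountered in scalar divide
  sc=np.array(sc);w=np.clip(sc-.6*sc.max(),0,None);return round(1e3*float((d*w).sum()/w.sum()),1),round(sc.max(),1)
```

Request:
move_arm --series '[{"grip": 0,"xyz": [0,0,3],"angular": [0,0,0]},{"grip": 0,"xyz": [0,0,6],"angular": [0,0,0]},{"grip": 0,"xyz": [0,0,6],"angular": [0,0,0]}]'

```text
time_s: 3.0
tcp_pos: [0.4972, 0.2133, 0.0769]
ee_rot: [[-0.0, -1.0, -0.001], [-1.0, 0.0, -0.001], [0.001, 0.001, -1.0]]
wrist_force: [-0.4, 0.1, -0.8]
gripper_width: 0.007
gripper_force: 0.0
```

```bash
python3 -c "
from trk import *
report('d3','L')"
```

```text
scene tip drop (nan, np.float32(0.0)) ring z (26.3, np.int64(33))
side tip drop (-1.0, np.float32(10.1)) ring z (27.5, np.int64(16))
3.05 [0.4973 0.2134 0.0771] [ 1.15 -0.38 -0.14]trk.py:15: RuntimeWarning: invalid value encountered in scalar divide
  sc=np.array(sc);w=np.clip(sc-.6*sc.max(),0,None);return round(1e3*float((d*w).sum()/w.sum()),1),round(sc.max(),1)
```

```bash
python3 - <<'E'
from trk import *
b=load('b')['img'].astype(int)
for f in ('d0','d1','d2','d3'):
    d=np.abs(load(f+'side')['img'].astype(int)-b).sum(2)>60
    col=d[140:205,212:226]; v=np.nonzero(col.sum(1)>=3)[0]+140
    print(f,v.max(), [int(np.nonzero(d[140:205,u])[0].max()+140) for u in range(212,226)], load(f+'side')['s']['tcp_pos'][2])
print(proj(load('b'),[[.4971,.2132,.068],[.4971,.2132,.1]])+p[7:9])
E
```

```text
d0 175 [160, 173, 175, 175, 175, 175, 175, 175, 175, 175, 175, 166, 158, 154] 0.09524091356803599
d1 178 [162, 172, 178, 178, 178, 178, 178, 178, 178, 178, 178, 167, 163, 156] 0.08914091926041463
d2 181 [164, 177, 181, 181, 181, 181, 181, 180, 181, 181, 181, 170, 166, 163] 0.08311392272436897
d3 183 [166, 178, 183, 183, 183, 183, 183, 183, 183, 183, 183, 174, 169, 165] 0.07712721490477631
[[219.20094905 189.45057872]
 [219.05020221 175.6119525 ]]
```

Request:
move_arm --series '[{"grip": 0,"xyz": [0,0,4],"angular": [0,0,0]},{"grip": 0,"xyz": [0,0,8],"angular": [0,0,0]},{"grip": 0,"xyz": [0,0,11],"angular": [0,0,0]},{"grip": 0,"xyz": [0,0,13],"angular": [0,0,0]},{"grip": 0,"xyz": [0,0,15],"angular": [0,0,0]},{"grip": 0,"xyz": [0,0,17],"angular": [0,0,0]},{"grip": 0,"xyz": [0,0,17],"angular": [0,0,0]}]'

```text
time_s: 3.8
tcp_pos: [0.4973, 0.2134, 0.0602]
ee_rot: [[-0.0, -1.0, -0.0], [-1.0, 0.0, -0.0], [0.0, 0.0, -1.0]]
wrist_force: [-1.1, -0.2, -0.4]
gripper_width: 0.006
gripper_force: 0.0
```

```bash
python3 -c "
from trk import *
report('d4','L')" 2>/dev/null
```

```text
scene tip drop (nan, np.float32(0.0)) ring z (21.2, np.int64(3))
side tip drop (-0.8, np.float32(9.4)) ring z (27.0, np.int64(14))
3.85 [0.4974 0.2135 0.0604] [-0.38 -0.48  0.26]
```

Request:
move_arm --series '[{"grip": 0,"xyz": [0,0,1],"angular": [0,0,0]},{"grip": 0,"xyz": [0,0,2],"angular": [0,0,0]},{"grip": 0,"xyz": [0,0,4],"angular": [0,0,0]},{"grip": 0,"xyz": [0,0,5],"angular": [0,0,0]},{"grip": 0,"xyz": [0,0,5],"angular": [0,0,0]}]'

```text
time_s: 4.4
tcp_pos: [0.4979, 0.2138, 0.0556]
ee_rot: [[0.0, -1.0, 0.001], [-1.0, -0.0, 0.0], [-0.0, -0.001, -1.0]]
wrist_force: [0.4, 0.3, 0.6]
gripper_width: 0.006
gripper_force: 0.6
```

```bash
python3 -c "
from trk import *
report('d5','L',['side'])
b=load('b')['img'].astype(int)
for f in ('d4','d5'):
    d=np.abs(load(f+'side')['img'].astype(int)-b).sum(2)>60
    print([int(np.nonzero(d[140:205,u])[0].max()+140) for u in range(212,228)])
" 2>/dev/null
```

```text
side tip drop (4.2, np.float32(9.4)) ring z (27.2, np.int64(15))
4.4 [0.4979 0.2138 0.0556] [0.45 0.25 0.58]
[177, 179, 188, 191, 192, 192, 191, 191, 192, 191, 191, 188, 176, 172, 167, 164]
[202, 202, 201, 201, 201, 201, 201, 200, 200, 200, 200, 200, 200, 200, 200, 201]
```

Request:
move_arm --series '[{"grip": 0,"xyz": [0,0,2],"angular": [0,0,0]},{"grip": 0,"xyz": [0,0,4],"angular": [0,0,0]},{"grip": 0,"xyz": [0,0,6],"angular": [0,0,0]},{"grip": 0,"xyz": [0,0,8],"angular": [0,0,0]},{"grip": 0,"xyz": [0,0,8],"angular": [0,0,0]},{"grip": 0,"xyz": [0,0,8],"angular": [0,0,0]}]'

```text
time_s: 5.05
tcp_pos: [0.4981, 0.214, 0.0478]
ee_rot: [[0.0, -1.0, 0.001], [-1.0, -0.0, 0.001], [-0.001, -0.001, -1.0]]
wrist_force: [1.2, 0.7, 4.2]
gripper_width: 0.004
gripper_force: 2.0
```

```bash
python3 -c "
from trk import *
report('d6','L')
a=load('d6scene')['img'][190:260,192:262];b=load('d6side')['img'][175:225,205:265]
save(np.hstack([cv2.resize(a,(400,400),interpolation=2),cv2.resize(b,(400,400),interpolation=2)]),'d6')
" 2>/dev/null
```

```text
scene tip drop (nan, np.float32(0.0)) ring z (nan, np.int64(0))
side tip drop (16.5, np.float32(8.3)) ring z (27.0, np.int64(14))
5.1 [0.498  0.2139 0.0478] [2.81 1.28 3.63]
```

View pics/d6.png

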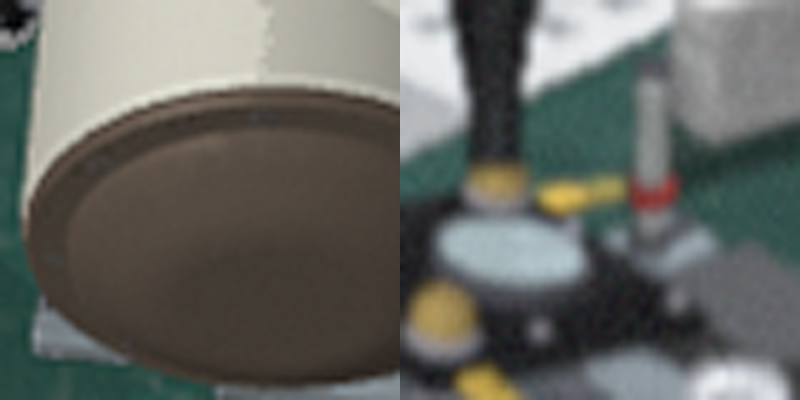

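The side view has the pointer tip at (623,188) and the red ring centre at about (655,192). In that perspective the pointer still has a few mm to go. I refine the ring heights with the button height left free.

```bash
sed -i 's/m=p\[9\]/m=p[9];z=p[10]/; s/,.063\]/,z]/g; s/0,0,0,0,.04\])/0,0,0,0,.04,.063])/' fit.py; python3 fit.py; python3 -c "
from trk import *
for f in 'ab': print(ring(load(f),'L'),ring(load(f),'R'),tip(load(f),'L'))
print(tip(load('d6side'),'L'))"
```

```text
[ 0.4358  0.1702 -0.9635  0.0274  0.0211  0.0792  0.174   0.2328  0.0195
  0.0459  0.0604] -55.2016725801238
[[[ 0.07 -0.03]
  [ 0.14 -0.07]
  [ 0.26 -0.02]
  [-0.4  -0.15]
  [-0.21  0.18]
  [ 0.08 -0.01]
  [ 0.01  0.03]]

 [[-0.04 -0.19]
  [ 0.05  0.26]
  [ 0.19 -0.18]
  [-0.08  0.31]
  [ 0.09 -0.19]
  [-0.16 -0.  ]
  [-0.15 -0.02]]]
[[0.4974 0.213  0.0604]
 [0.4786 0.1086 0.0604]
 [0.4996 0.1587 0.06  ]
 [0.5409 0.2432 0.05  ]
 [0.5088 0.0651 0.05  ]
 [0.5507 0.2501 0.0274]
 [0.5157 0.0552 0.0211]]
(25.2, np.int64(34)) (21.9, np.int64(18)) (-0.2, np.float32(11.9))
(26.4, np.int64(16)) (20.2, np.int64(27)) (-0.2, np.float32(10.9))
(17.6, np.float32(8.3))
```

Request:
move_arm --series '[{"grip": 0,"xyz": [0,0,1],"angular": [0,0,0]},{"grip": 0,"xyz": [0,0,2],"angular": [0,0,0]},{"grip": 0,"xyz": [0,0,3],"angular": [0,0,0]},{"grip": 0,"xyz": [0,0,3],"angular": [0,0,0]},{"grip": 0,"xyz": [0,0,3],"angular": [0,0,0]}]'

```text
time_s: 5.65
tcp_pos: [0.4978, 0.2138, 0.0446]
ee_rot: [[0.0, -1.0, 0.001], [-1.0, -0.0, 0.0], [-0.0, -0.001, -1.0]]
wrist_force: [3.0, 1.8, 4.2]
gripper_width: 0.003
gripper_force: 2.5
```

```bash
python3 -c "
from trk import *
report('d7','L',['side'])
report('d8','L',['side'])
b=load('d8side');save(cv2.resize(b['img'][183:213,228:252],(480,600),interpolation=2),'d8')
# silhouette edges of ring along its axis column and pointer profile
im=b['img'].astype(int);print('R-G ring col',(im[190:210,241:247,0]-im[190:210,241:247,1]).mean(1).round(0).tolist())
print('tip G-B',[(im[190:210,u,1]-im[190:210,u,2]).tolist() for u in (235,237,238)])
for z in (.0255,.0264,.0274): print(z,proj(b,W(p)[5]*[1,1,0]+[0,0,z])+p[7:9] if 0 else '')
from fit import W
for z in (.0255,.0264,.0274): print(z,proj(b,W(p)[5]*[1,1,0]+[0,0,z])+p[7:9],proj(b,model('L',.05-z))+p[7:9])
" 2>/dev/null
```

```text
side tip drop (22.6, np.float32(8.4)) ring z (26.1, np.int64(15))
5.65 [0.4978 0.2138 0.0446] [3.04 1.81 4.18]
side tip drop (22.6, np.float32(8.4)) ring z (25.9, np.int64(14))
5.7 [0.4977 0.2137 0.0446] [2.68 1.47 5.28]
R-G ring col [-6.0, -8.0, -7.0, -7.0, -7.0, -5.0, 2.0, 22.0, 49.0, 66.0, 48.0, 12.0, -1.0, -4.0, -3.0, -4.0, -6.0, -8.0, -7.0, -6.0]
tip G-B [[5, 7, 4, 6, 4, 5, 5, 5, 14, 36, 58, 60, 26, 3, -6, -5, -9, -3, -3, -3], [5, 5, 8, 7, 6, 4, 4, 2, 13, 35, 59, 45, 15, -1, -5, -7, -6, -6, -4, -2], [5, 5, 6, 5, 3, 5, 4, 4, 7, 16, 31, 24, 7, -3, -5, -4, -7, -6, -4, -7]]
0.0255 
0.0264 
0.0274 
0.0255 [[242.54425693 199.30532019]] [[237.58613027 200.91674413]]
0.0264 [[242.54891679 198.94675707]] [[237.64894858 200.53619788]]
0.0274 [[242.55409842 198.54804493]] [[237.71606392 200.11401281]]
```

Request:
move_arm --series '[{"grip": 0,"xyz": [0,0,0.3],"angular": [0,0,0]},{"grip": 0,"xyz": [0,0,0.3],"angular": [0,0,0]},{"grip": 0,"xyz": [0,0,0.3],"angular": [0,0,0]},{"grip": 0,"xyz": [0,0,0.3],"angular": [0,0,0]},{"grip": 0,"xyz": [0,0,0.3],"angular": [0,0,0]},{"grip": 0,"xyz": [0,0,0.3],"angular": [0,0,0]},{"grip": 0,"xyz": [0,0,0.3],"angular": [0,0,0]},{"grip": 0,"xyz": [0,0,0.3],"angular": [0,0,0]},{"grip": 0,"xyz": [0,0,0.3],"angular": [0,0,0]},{"grip": 0,"xyz": [0,0,0.3],"angular": [0,0,0]}]'

```text
time_s: 6.75
tcp_pos: [0.4976, 0.2136, 0.0443]
ee_rot: [[0.0, -1.0, 0.0], [-1.0, -0.0, 0.0], [-0.0, -0.0, -1.0]]
wrist_force: [2.6, 1.7, 5.7]
gripper_width: 0.004
gripper_force: 2.5
```

```bash
python3 -c "
from trk import *
report('e1','L',['side']);report('e2','L',['side'])"
```

```text
side tip drop (22.9, np.float32(8.2)) ring z (25.9, np.int64(14))
6.75 [0.4976 0.2136 0.0443] [2.55 1.71 5.65]
side tip drop (22.9, np.float32(8.2)) ring z (26.4, np.int64(16))
6.8 [0.4976 0.2136 0.0443] [3.15 1.13 5.79]
```

Request:
move_arm --series '[{"grip": 0,"xyz": [0,0,0],"angular": [0,0,0]},{"grip": 0,"xyz": [0,0,0],"angular": [0,0,0]},{"grip": 0,"xyz": [0,0,0],"angular": [0,0,0]},{"grip": 0,"xyz": [0,0,0],"angular": [0,0,0]},{"grip": 0,"xyz": [0,0,-2],"angular": [0,0,0]},{"grip": 0,"xyz": [0,0,-5],"angular": [0,0,0]},{"grip": 0,"xyz": [0,0,-8],"angular": [0,0,0]},{"grip": 0,"xyz": [0,0,-11],"angular": [0,0,0]},{"grip": 0,"xyz": [0,0,-16],"angular": [0,0,0]},{"grip": 0,"xyz": [0,0,-28],"angular": [0,0,0]}]'

```text
time_s: 7.85
tcp_pos: [0.4953, 0.2119, 0.0709]
ee_rot: [[-0.001, -1.0, -0.005], [-1.0, 0.001, -0.004], [0.004, 0.005, -1.0]]
wrist_force: [-0.1, 0.2, -0.1]
gripper_width: 0.006
gripper_force: 0.0
```

```bash
python3 -c "
from trk import *
report('e3','L',['side']);c=load('e3side');print('R',tip(c,'R'),ring(c,'R'))"
```

```text
side tip drop (-0.3, np.float32(10.1)) ring z (26.1, np.int64(15))
7.85 [0.4953 0.2119 0.0709] [-0.15  0.22 -0.14]
R (-0.2, np.float32(12.0)) (19.5, np.int64(25))
```

Request:
move_arm --series '[{"grip": 0,"xyz": [0,0,-20],"angular": [0,0,0]},{"grip": 0,"xyz": [20,4,-30],"angular": [0,0,0]},{"grip": 0,"xyz": [45,8,-30],"angular": [0,0,0]},{"grip": 0,"xyz": [75,13,-30],"angular": [0,0,0]},{"grip": 0,"xyz": [95,17,-30],"angular": [0,0,0]},{"grip": 0,"xyz": [105.5,18.5,-30],"angular": [0,0,0]},{"grip": 0,"xyz": [105.5,18.5,-25],"angular": [0,0,0]},{"grip": 0,"xyz": [105.5,18.5,-12],"angular": [0,0,0]},{"grip": 0,"xyz": [105.5,18.5,0],"angular": [0,0,0]},{"grip": 0,"xyz": [105.5,18.5,5],"angular": [0,0,0]}]'

```text
time_s: 8.9
tcp_pos: [0.4785, 0.1082, 0.0659]
ee_rot: [[0.0, -1.0, -0.002], [-1.0, -0.0, -0.001], [0.001, 0.002, -1.0]]
wrist_force: [-0.4, 0.1, 0.1]
gripper_width: 0.003
gripper_force: 0.0
```

```bash
python3 -c "
from trk import *
report('f0','R',['side']);c=load('f0side');print('L',tip(c,'L'))
w=cap('wrist','w1');h=cv2.cvtColor(w['img'],cv2.COLOR_RGB2HSV)
d=np.abs(c['img'].astype(int)-load('b')['img'].astype(int)).sum(2)>60
print([int(np.nonzero(d[140:225,u])[0].max()+140) if d[140:225,u].any() else 0 for u in range(200,226)],proj(c,[.4786,.1086,.068])+p[7:9])"
```

```text
side tip drop (-0.3, np.float32(12.3)) ring z (20.2, np.int64(27))
8.9 [0.4785 0.1082 0.0659] [-0.43  0.12  0.06]
L (-0.4, np.float32(10.6))
[184, 189, 193, 195, 197, 197, 196, 212, 213, 213, 213, 213, 213, 212, 209, 196, 196, 195, 195, 194, 179, 179, 179, 179, 179, 179] [[210.56132995 210.61789366]]
```

Request:
move_arm --series '[{"grip": 0,"xyz": [0,0,4],"angular": [0,0,0]},{"grip": 0,"xyz": [0,0,7],"angular": [0,0,0]},{"grip": 0,"xyz": [0,0,9],"angular": [0,0,0]},{"grip": 0,"xyz": [0,0,11],"angular": [0,0,0]},{"grip": 0,"xyz": [0,0,13],"angular": [0,0,0]},{"grip": 0,"xyz": [0,0,15],"angular": [0,0,0]},{"grip": 0,"xyz": [0,0,17],"angular": [0,0,0]},{"grip": 0,"xyz": [0,0,19],"angular": [0,0,0]},{"grip": 0,"xyz": [0,0,19],"angular": [0,0,0]},{"grip": 0,"xyz": [0,0,19],"angular": [0,0,0]}]'

```text
time_s: 10.0
tcp_pos: [0.4794, 0.1081, 0.0484]
ee_rot: [[0.0, -1.0, 0.001], [-1.0, -0.0, 0.0], [-0.0, -0.001, -1.0]]
wrist_force: [0.9, -2.7, 3.9]
gripper_width: 0.003
gripper_force: 1.9
```

```bash
cat > prof.py <<'E'
import sys
from trk import *
from fit import W
f=sys.argv[1]
report(f,'R',['side']);c=load(f+'side');print('L',tip(c,'L'))
im=c['img'].astype(int)
bl=np.clip(im[235:256,229:235,2]-im[235:256,229:235,0],0,None).mean(1);print('blue',bl.round().tolist())
u0=proj(c,model('R',.026))[0]+p[7:9];u=int(round(u0[0]))-2;g=np.clip(im[220:255,u-1:u+2,1]-im[220:255,u-1:u+2,2],0,None).mean(1);print('tip col',u,g.round().tolist())
for z in (.020,.021,.022,.024,.028,.03): print(z,proj(c,W(p)[6]*[1,1,0]+[0,0,z])+p[7:9],proj(c,model('R',.05-z))+p[7:9])
E
python3 prof.py g0
```

```text
side tip drop (15.9, np.float32(12.4)) ring z (19.9, np.int64(24))
10.0 [0.4794 0.1081 0.0484] [ 0.87 -2.75  3.92]
L (-0.2, np.float32(11.0))
blue [3.0, 4.0, 4.0, 4.0, 4.0, 4.0, 4.0, 10.0, 19.0, 35.0, 62.0, 90.0, 90.0, 55.0, 20.0, 7.0, 8.0, 12.0, 14.0, 15.0, 14.0]
tip col 224 [0.0, 0.0, 0.0, 0.0, 0.0, 0.0, 0.0, 0.0, 0.0, 0.0, 5.0, 9.0, 29.0, 65.0, 91.0, 85.0, 58.0, 24.0, 3.0, 0.0, 0.0, 0.0, 0.0, 0.0, 0.0, 0.0, 0.0, 0.0, 0.0, 0.0, 0.0, 0.0, 0.0, 0.0, 0.0]
0.02 [[230.98745867 245.76844239]] [[226.00205066 242.44332796]]
0.021 [[230.98802716 245.30648492]] [[226.0751041 242.0355802]]
0.022 [[230.98859622 244.84406877]] [[226.14557987 241.62549299]]
0.024 [[230.98973603 243.91785765]] [[226.27882968 240.79835416]]
0.028 [[230.99202247 242.05990094]] [[226.51471355 239.11657752]]
0.03 [[230.9931691  241.12814433]] [[226.61743994 238.26213295]]
```

```bash
cat > rg.py <<'E'
from trk import *
from fit import W
def render(c,q,z,k=8,x0=0,y0=0,w=24,h=24):
    # supersampled coverage of the ring, occluded by the 10 mm post
    t=np.linspace(0,2*np.pi,60)[:,None]
    circ=lambda r,zz:np.c_[q[0]+r*np.cos(t),q[1]+r*np.sin(t),0*t+zz]
    hull=lambda P:cv2.convexHull(np.int32(((proj(c,P)+off(c)-[x0,y0]+.5)*k)))
    m=np.zeros((h*k,w*k),np.float32)
    cv2.fillPoly(m,[hull(np.r_[circ(.008,z-.003),circ(.008,z+.003)])],1)
    cv2.fillPoly(m,[hull(np.r_[circ(.005,z+.003),circ(.005,z+.025)])],0)
    return cv2.GaussianBlur(cv2.resize(m,(w,h),interpolation=cv2.INTER_AREA),(0,0),.6)
for f in 'ab':
    c=load(f);im=c['img'].astype(np.float32)
    for s,i in (('L',5),('R',6)):
        q=W(p)[i];u=np.round(proj(c,q)[0]+off(c)).astype(int)-12
        I=im[u[1]:u[1]+24,u[0]:u[0]+24]
        ch=(I[...,0]-I[...,1] if s=='L' else I[...,2]-I[...,0]); ch=np.clip(ch/np.percentile(ch,99.3),0,1)
        sc=[]
        for z in np.arange(.016,.034,.00025):
            m=render(c,q,z,x0=u[0],y0=u[1]); sc.append((np.corrcoef(m.ravel(),ch.ravel())[0,1],round(z*1e3,2)))
        sc.sort(reverse=True);print(f,s,sc[:4])
E
python3 rg.py
```

```text
a L [(np.float64(0.9154947250706754), np.float64(30.0)), (np.float64(0.9153171449977255), np.float64(30.25)), (np.float64(0.9149285987644568), np.float64(29.75)), (np.float64(0.9137073887798741), np.float64(30.5))]
a R [(np.float64(0.5634004435937848), np.float64(25.0)), (np.float64(0.563068806671257), np.float64(25.25)), (np.float64(0.5613199001916049), np.float64(25.5)), (np.float64(0.5588582852375634), np.float64(25.75))]
b L [(np.float64(0.9348041781851396), np.float64(28.25)), (np.float64(0.9343928254955072), np.float64(28.5)), (np.float64(0.9307978202913447), np.float64(28.0)), (np.float64(0.930694571871295), np.float64(28.75))]
b R [(np.float64(0.9294284554454852), np.float64(22.25)), (np.float64(0.9288589846787503), np.float64(22.5)), (np.float64(0.926574031836567), np.float64(22.0)), (np.float64(0.9249228650098384), np.float64(22.75))]
```

Request:
move_arm --series '[{"grip": 0,"xyz": [0,0,1.5],"angular": [0,0,0]},{"grip": 0,"xyz": [0,0,3],"angular": [0,0,0]},{"grip": 0,"xyz": [0,0,4.5],"angular": [0,0,0]},{"grip": 0,"xyz": [0,0,6],"angular": [0,0,0]},{"grip": 0,"xyz": [0,0,6.5],"angular": [0,0,0]},{"grip": 0,"xyz": [0,0,6.5],"angular": [0,0,0]},{"grip": 0,"xyz": [0,0,6.5],"angular": [0,0,0]}]'

```text
time_s: 10.75
tcp_pos: [0.4795, 0.108, 0.0419]
ee_rot: [[0.0, -1.0, 0.001], [-1.0, -0.0, 0.0], [-0.0, -0.001, -1.0]]
wrist_force: [2.5, -2.7, 5.7]
gripper_width: 0.007
gripper_force: 2.9
```

```bash
python3 prof.py g1
python3 -c "
from h import *
b=load('g1side')['img'];e=load('e2side')['img']
f=lambda i,x,y:cv2.resize(i[y:y+30,x:x+30],(400,400),interpolation=2)
save(np.hstack([f(e,225,183),f(b,212,228)]),'fin')"
```

```text
side tip drop (26.1, np.float32(10.6)) ring z (19.7, np.int64(26))
10.75 [0.4795 0.108  0.0419] [ 2.53 -2.68  5.68]
L (-0.2, np.float32(11.0))
blue [3.0, 3.0, 3.0, 4.0, 4.0, 4.0, 5.0, 10.0, 20.0, 35.0, 62.0, 90.0, 91.0, 55.0, 19.0, 6.0, 8.0, 11.0, 14.0, 14.0, 14.0]
tip col 224 [0.0, 0.0, 0.0, 0.0, 0.0, 0.0, 0.0, 0.0, 0.0, 0.0, 0.0, 0.0, 0.0, 0.0, 0.0, 3.0, 16.0, 41.0, 70.0, 81.0, 61.0, 26.0, 4.0, 0.0, 0.0, 0.0, 0.0, 0.0, 0.0, 0.0, 0.0, 0.0, 0.0, 0.0, 0.0]
0.02 [[230.98745867 245.76844239]] [[226.00205066 242.44332796]]
0.021 [[230.98802716 245.30648492]] [[226.0751041 242.0355802]]
0.022 [[230.98859622 244.84406877]] [[226.14557987 241.62549299]]
0.024 [[230.98973603 243.91785765]] [[226.27882968 240.79835416]]
0.028 [[230.99202247 242.05990094]] [[226.51471355 239.11657752]]
0.03 [[230.9931691  241.12814433]] [[226.61743994 238.26213295]]
```

View pics/fin.png

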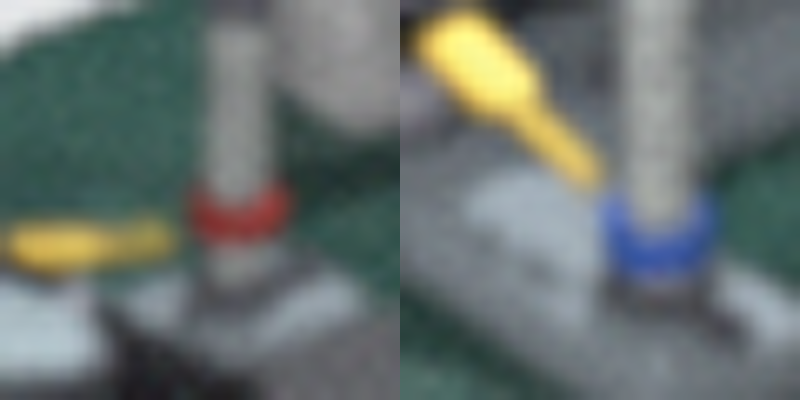

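Left panel (red hold): pointer tip (170,238), ring (240,213), which was level to about 1 mm in perspective. Right panel (now): pointer tip (595,183), blue ring centre (660,238). The pointer still has about 2 mm to go, so I press 1.2 mm further and hold.

Request:
move_arm --series '[{"grip": 0,"xyz": [0,0,0.6],"angular": [0,0,0]},{"grip": 0,"xyz": [0,0,1.2],"angular": [0,0,0]},{"grip": 0,"xyz": [0,0,1.2],"angular": [0,0,0]},{"grip": 0,"xyz": [0,0,1.2],"angular": [0,0,0]},{"grip": 0,"xyz": [0,0,1.2],"angular": [0,0,0]},{"grip": 0,"xyz": [0,0,1.2],"angular": [0,0,0]},{"grip": 0,"xyz": [0,0,1.2],"angular": [0,0,0]},{"grip": 0,"xyz": [0,0,1.2],"angular": [0,0,0]},{"grip": 0,"xyz": [0,0,1.2],"angular": [0,0,0]},{"grip": 0,"xyz": [0,0,1.2],"angular": [0,0,0]}]'

```text
time_s: 11.8
tcp_pos: [0.4795, 0.108, 0.0408]
ee_rot: [[0.0, -1.0, 0.001], [-1.0, -0.0, 0.0], [-0.0, -0.001, -1.0]]
wrist_force: [2.4, -2.8, 7.2]
gripper_width: 0.006
gripper_force: 3.1
```

```bash
python3 -c "
from trk import *
report('g2','R',['side']);report('g3','R',['side'])"
```

```text
side tip drop (28.0, np.float32(9.7)) ring z (19.3, np.int64(23))
11.8 [0.4795 0.108  0.0408] [ 2.35 -2.77  7.15]
side tip drop (28.0, np.float32(9.7)) ring z (19.8, np.int64(25))
11.85 [0.4794 0.108  0.0408] [ 2.08 -3.27  6.16]
```

Request:
move_arm --series '[{"grip": 0,"xyz": [0,0,0],"angular": [0,0,0]},{"grip": 0,"xyz": [0,0,0],"angular": [0,0,0]},{"grip": 0,"xyz": [0,0,0],"angular": [0,0,0]},{"grip": 0,"xyz": [0,0,0],"angular": [0,0,0]},{"grip": 0,"xyz": [0,0,0],"angular": [0,0,0]},{"grip": 0,"xyz": [0,0,-3],"angular": [0,0,0]},{"grip": 0,"xyz": [0,0,-6],"angular": [0,0,0]},{"grip": 0,"xyz": [0,0,-10],"angular": [0,0,0]},{"grip": 0,"xyz": [0,0,-14],"angular": [0,0,0]},{"grip": 0,"xyz": [0,0,-20],"angular": [0,0,0]}]'

```text
time_s: 12.9
tcp_pos: [0.4777, 0.1078, 0.0599]
ee_rot: [[-0.001, -1.0, -0.003], [-1.0, 0.001, -0.001], [0.001, 0.003, -1.0]]
wrist_force: [0.3, -0.0, -1.1]
gripper_width: 0.007
gripper_force: 0.0
```

Request:
move_arm --series '[{"grip": 0,"xyz": [0,0,-20],"angular": [0,0,0]},{"grip": 0,"xyz": [0,0,-45],"angular": [0,0,0]},{"grip": 0,"xyz": [0,0,-65],"angular": [0,0,0]},{"grip": 0,"xyz": [0,0,-75],"angular": [0,0,0]},{"grip": 0,"xyz": [0,0,-75],"angular": [0,0,0]},{"grip": 0,"xyz": [0,0,-75],"angular": [0,0,0]}]'

```text
time_s: 13.5
tcp_pos: [0.478, 0.1078, 0.1345]
ee_rot: [[-0.0, -1.0, -0.002], [-1.0, 0.0, -0.0], [0.0, 0.002, -1.0]]
wrist_force: [-1.1, 0.0, 0.0]
gripper_width: 0.002
gripper_force: 0.0
```

```bash
python3 -c "
from trk import *
report('z','R',['side']);c=load('zside');print('L',tip(c,'L'))
print((np.abs(c['img'].astype(int)-load('b')['img'].astype(int)).sum(2)>60)[185:300,170:290].sum())"
```

```text
side tip drop (-0.3, np.float32(12.3)) ring z (20.0, np.int64(28))
13.5 [0.478  0.1078 0.1345] [-1.13  0.    0.03]
L (-0.1, np.float32(9.7))
130
```

Both pointers are back at rest and the arm is clear, so I hand in.

```bash
python3 -c "
from station import r
print(r.finish_job())"
```

```text
the job is handed in; nothing more can be done
None
```

The job is handed in (verdict not shown): I pressed the red-ring (left) then the blue-ring (right) button, each held over 1 s with its pointer level with its ring to about 1 mm by camera estimate (red probably about 1 mm past centre), and both sprang back.

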